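# Crack-check a ground weld with a pencil probe and hold for the reading

## Robot

A 6-joint arm with a two-finger parallel gripper is mounted at the origin on the work surface. World frame = base frame: x ahead of the robot, y to its left, z up, the work surface at z = 0. Lengths are in mm, angles in rad, forces in N, time in s.
With the tool pointing down it reaches from about 400 to 925 mm from the base axis. Payload 12.5 kg.
Tool frame: the origin (TCP) lies between the finger pads; the fingertips stand 11 mm ahead of it and the grasp point (between the pads) lies 8 mm behind it (env.tip_extent is the distance from the TCP to the fingertips, in mm); x points along the fingers, z is the direction in which the jaws open and shut, and the axes are right-handed (so a half turn about x gives the same grasp; the last joint's range is limited). The gripper opens to 95 mm and grips with 3 to 60 N. Pads are 20 mm wide; open, the fingers measure 119 mm over their backs; the gripper's body (75 mm by 180 mm) begins 59 mm behind the grasp point.
Start: joints at [1.027, 0.491, 1.559, -0, 1.092, -0.106], TCP at [264.953, 566.079, 225.661] pointing down, gripper open.
Joint ranges: [-3.1, 3.1], [-0.84, 2.19], [0.05, 2.79], [-1.13, 4.28], [0.06, 2.93], [-2.69, 2.69]. Speed limits (rad/s): [2.22, 2.22, 2.79, 3.14, 3.14, 3.14].

## Interface

Orientations are given as [roll, pitch, yaw] about the fixed x, y, z axes, in that order (R = Rz(yaw) Ry(pitch) Rx(roll)).
In Python, from cell import status, imaging, env gives the robot as it stands. The module is installed in compiled form; this text tells all that it offers.
- The arm moves only by the tool apply_moves, never from a script. Its argument "increments" is a list of rows, each a list of 5 numbers: the closure, from 0 (fully open) to 1 (shut), then the shift along the tool's x, y, z in mm, then the turn about the tool's x in degrees. A call has 1 to 10 rows; each row shifts and turns the commanded pose from where the row before left it, along the tool's axes as they then stand; what a row does not reach is not made up. A row lasts 1/10 s, in which the tool goes at most 50 mm and 8.59 degrees, less where a joint would pass 70% of its speed; a pose out of reach is approached as far as the arm can. A call with a gripper value outside its range is refused whole. The fingers move at their own pace and stop on an object; the grip force is fixed at half the most. Time passes only in rows, so rows that do not move let the fingers close. It gives the time, the measured TCP pose, the force and the opening at its end, in the units of the state.
- status.state(): the state, without advancing time (a new reading comes with each control period).
- imaging.read_camera(name): name is "scene" or "top" or "wrist"; returns a dict with "pixels" (480x640x3 uint8, red, green, blue), "fovy" (degrees; the focal length in pixels is half the picture's height over the tangent of half this angle, whatever the lens; pixels are square), "cx", "cy" (the principal point, pixels), "R" (3x3) and "t" (3): a world point X has camera coordinates R X + t. Camera axes: x right, y down, z forward; pixel columns grow to the right and rows downward; lengths in mm; the calibration is good to about 2 mm. A picture is of the moment at which its call begins. There is no depth.
- env.job_done(): hands the job in, once; it reports no verdict.
The state is a dict: "t": time; "joints": joint angles; "qvel": joint speeds; "tau": joint torques, N m; "eef_pos": TCP position; "tcp_rot": TCP orientation; "ft_force": force on the tool from outside, world axes, zero at the start; "moment": the same for the moment, N m; "opening": opening from 0.0 (shut) to 1.0 (fully open).
Only numpy, scipy, OpenCV 4.12 (cv2) and the standard library are available. Lean on these libraries where they do the work, as an engineer would, in place of code of your own. Each camera call takes 0.05 s, during which the arm holds its last target. There are 200 camera calls.

## Task

Lift the orange pencil probe out of its stand and crack-check the weld on the sloping rail: set its white spring tip on the yellow start line and, with the probe held square to the sloping face and the tip pressed lightly, draw it along the blue weld to the red ring, never faster than 8 cm a second, without lifting it or straying off the weld. Stop with the tip inside the red ring and finish there, still holding the probe steady and square to the face with the spring tip pushed in about half its travel for the reading; do not put it down or let go. Do not press hard, and leave the handset, reference block, bin and brush where they are.

Things in the scene. Friction and masses are not known exactly. Their poses are not given: they have to be found in the camera images.
- probe_grip (a point): Middle of the probe's orange grip, where to grasp it. Straight tool, 136 mm long, 0.15-0.24 kg, upright in the stand, tip down; z runs along it, away from the tip. Grip: 24 x 24 mm square, flats facing this point's x and y, from 36 mm below to 30 mm above this point, then a 4 mm cap. Below it a 16 mm round steel barrel, 52 mm long, then the white tip. Tip end 102 mm below this point when out.
- tip_end (a point): End of the probe's white ball-ended spring tip (ball 7 mm across), on the probe's axis; it moves with the spring tip.
- probe_tip (a joint): Travel of the probe's spring tip along the probe axis in m: 0 fully out (as it stands in the stand), 0.010 pushed fully in. The spring pushes back with about 1.0 N at the start of its travel, 2.5 N half-way in (0.005) and 4 N at the end.
- probe: The pencil probe itself; origin on its axis where the orange grip meets the steel barrel, 36 mm below probe_grip; z along the probe, away from the tip.
- stand: Fixed stand: dark steel foot 92 x 84 x 12 mm with a grey 50 x 50 mm block on it, top 86 mm above the table, with an upright 18 mm hole. The orange grip's underside rests on the block's top, the 66 mm of barrel and tip hang in the hole: lift the probe straight up by 70 mm or more. Origin under its middle on the table.
- jig: Fixed green sloping rest, 130 x 500 mm on the table, with a worn steel rail (62 x 460 mm) strapped to it; the rail's flat top face slopes down towards the robot by 20 degrees. Two dark strap clamps cross the rail 195 mm either side of its middle and stand 22 mm above the face. Origin under its middle on the table, y along the rail.
- seam (a point): Middle of the weld on the rail's face, 80 mm above the table. y runs along the weld, z points square out of the sloping face (20 degrees off vertical, leaning to the robot), x across the face, up the slope. The blue weld is ground flush with the rail, straight and level, 14 mm wide (7 mm either side of this line) and 220 mm long (110 mm either way).
- start_mark_c (a point): Middle of the yellow start line painted across the weld (6 mm wide, 40 mm long), on the face; 55 to 80 mm from the middle of the weld, at either side of it. Axes as those of seam.
- ring_mark_c (a point): Centre of the red painted ring on the weld (about 17 mm inside), on the face; 55 to 80 mm from the middle of the weld, on the side away from the start line. Axes as those of seam.
- handset: Bystander: the tester's handset, 205 x 118 x 40 mm, black with yellow ends, lying on the table left of the rail. Origin under its middle.
- ref_block: Bystander: aluminium reference block with three dark lines, 30 x 110 x 12 mm, lying on the table before the rail. Origin under its middle.
- bin: Bystander: black open parts bin, 150 x 240 x 120 mm, beyond the rail. Origin under its middle.
- brush: Bystander: hand brush lying on the table between stand and robot. Origin under its middle.
Not all that is in view belongs to the job. There is more than one size of the probe; the job needs the smaller. There is more than one size of the stand; the one meant has the size given above.

How it is judged:
By the outcome, as a careful person would: the job done as asked, in the order asked, and still so for the second after the job is handed in, while the arm keeps its last pose, push and grip.
It also fails if it takes over 48 s, if anything falls off the work surface, if the arm or the gripper's body presses on something with over 40 N, if the wrist force passes 120 N, or if a joint passes its speed limit or range.

## Working session

There is one attempt and no reset: what is moved stays moved. The work goes in short steps, Python scripts to look and compute and a tool call to move; the robot and the scene stay as the last step left them, time stands still between calls to the robot, and variables do not carry over. Pictures are saved under pics/ and viewed, about 8 in all and at most 12, crops included, and the job is handed in when it is done.

Besides the shell and the picture viewer there is one more tool, called after ">>>" as a command line: name --pt "numbers of a row" for each row, then --argument value for the rest. apply_moves: Moves the arm, as the interface text tells. Its arguments: {"type":"object","properties":{"increments":{"type":"array"}},"required":["increments"]}

```bash
mkdir -p pics
cat > h.py <<'E'
import numpy as np, cv2
from cell import status, imaging, env
def grab(n,f):
    c=imaging.read_camera(n); cv2.imwrite(f'pics/{f}.png',c['pixels'][:,:,::-1]); np.save(f'pics/{f}.npy',c,allow_pickle=True); return c
def load(f): return np.load(f'pics/{f}.npy',allow_pickle=True).item()
def foc(c): return c['pixels'].shape[0]/2/np.tan(np.radians(c['fovy'])/2)
def proj(c,X):
    p=np.array(X,float)@np.array(c['R']).T+np.array(c['t']); return np.stack([c['cx']+foc(c)*p[...,0]/p[...,2],c['cy']+foc(c)*p[...,1]/p[...,2]],-1)
def ray(c,uv):
    R=np.array(c['R']); d=R.T@np.array([(uv[0]-c['cx'])/foc(c),(uv[1]-c['cy'])/foc(c),1]); return -R.T@np.array(c['t']),d
def onz(c,uv,z):
    o,d=ray(c,uv); return o+d*(z-o[2])/d[2]
def tri(obs):
    A=np.zeros((3,3));b=np.zeros(3)
    for c,uv in obs:
        o,d=ray(c,uv); d/=np.linalg.norm(d); P=np.eye(3)-np.outer(d,d); A+=P;b+=P@o
    X=np.linalg.solve(A,b); return X,[proj(c,X)-uv for c,uv in obs]
E
python3 - <<'E'
from h import *
for n in ['scene','top']:
    c=grab(n,n+'0'); print(n,c['fovy'],c['cx'],c['cy'],np.round(c['R'],3).tolist(),np.round(c['t'],1))
print(status.state())
E
```

```text
scene 50.165162454390796 325.1773185672069 232.96305118996708 [[0.653, 0.757, -0.007], [0.586, -0.511, -0.628], [-0.479, 0.406, -0.778]] [-393.2 -269.1 1592.2]
top 53.519252338076335 324.7927077074989 238.94508184011744 [[0.013, -1.0, 0.001], [-0.977, -0.012, -0.214], [0.214, 0.002, -0.977]] [  10.5  579.4 1243.7]
{'t': 0.1, 'joints': array([ 1.02740319e+00,  4.91511818e-01,  1.55938261e+00,  1.38693050e-05,
        1.09168243e+00, -1.05615324e-01]), 'qvel': array([-0.00090541,  0.00048377, -0.00268216, -0.00025811,  0.00132328,
        0.00140375]), 'tau': array([ 2.68478165e-03, -6.13623333e+01, -2.58608061e+01,  6.94246986e-02,
        4.69306705e-02, -8.04336241e-05]), 'eef_pos': array([264.83830452, 565.89838172, 225.11441483]), 'tcp_rot': array([ 3.02347917,  1.56981205, -2.12669402]), 'ft_force': array([ 0.0930367 , -0.18048656,  0.25228396]), 'moment': array([-0.01541519,  0.00093148, -0.04771185]), 'opening': 1.0018745547700936}
```

View pics/scene0.png

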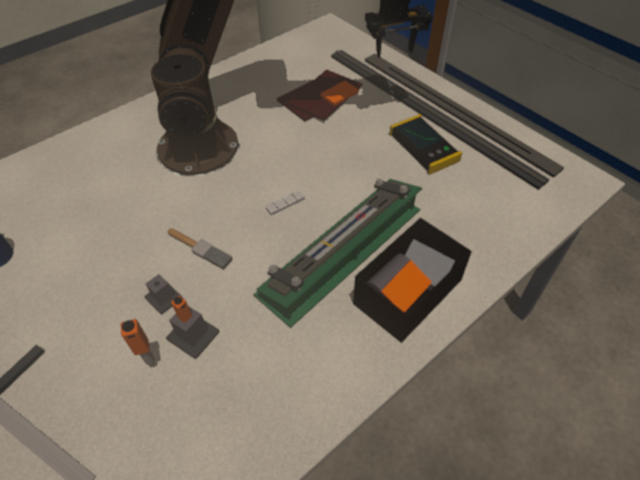

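View pics/top0.png

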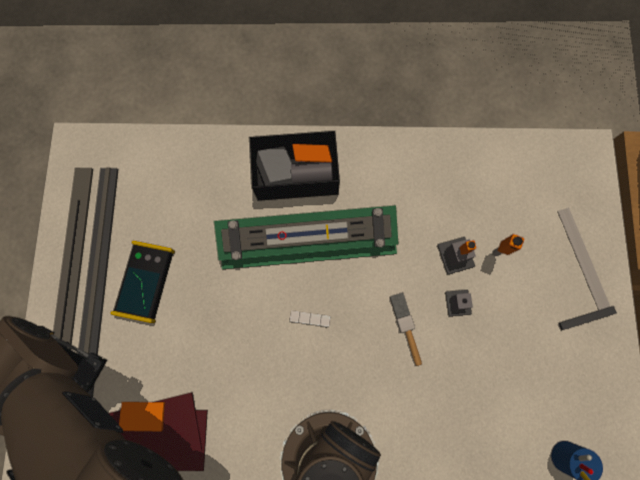

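Candidates. Probe: the one in the stand block at scene (180,307) / top (468,246), and a bigger orange one beside it at scene (135,338) / top (512,243). Stand: the one on the big foot at top (457,254), and a small empty one at top (460,301). I'd choose the probe in the big-footed stand, and I'll check that in one close composite crop together with the rail.

Run:
```python
from h import *
s,t=load('scene0'),load('top0')
def crop(c,x0,y0,w,h,W,H): return cv2.resize(c['pixels'][y0:y0+h,x0:x0+w,::-1],(W,H),interpolation=cv2.INTER_CUBIC)
a=crop(s,110,260,120,105,400,350); b=crop(t,430,215,114,100,400,350); d=crop(t,210,200,192,60,800,250)
cv2.imwrite('pics/comp.png',np.vstack([np.hstack([a,b]),d]))
# sanity: table scale
print(onz(t,(457,254),86),onz(t,(468,240),150), onz(t,(283,236),80),onz(t,(328,232),80))
```

```text
[ 537.37467121 -336.69050578   86.        ] [ 561.98608879 -348.55497443  150.        ] [582.18112201 131.17128271  80.        ] [594.87457332   9.28240147  80.        ]
```

View pics/comp.png

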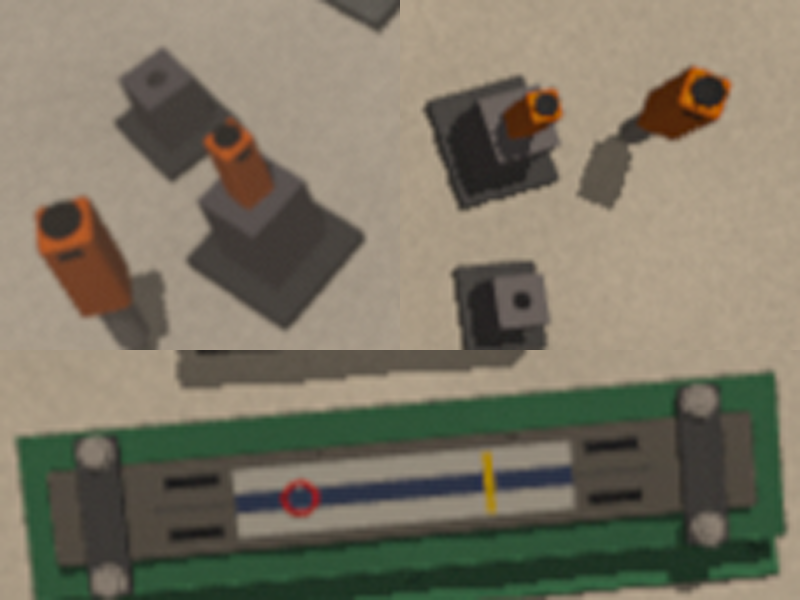

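The chosen probe (crop 540,110) is the slimmer one, sitting in the stand with the big foot. The larger one stands free on the right (crop 700,95). On the rail, the ring is at crop (300,498) and the yellow line at (489,483). The moves only allow turning about the tool's own axis, which points down. So I'll have to lean the probe 20° inside the jaws, by pushing its barrel sideways against the fixed stand block.

Run:
```python
from h import *
s,t=load('scene0'),load('top0')
T=lambda u,v:(430+(u-400)*.285,215+v/3.5)
S=lambda u,v:(110+u*.3,260+v*.3)
L=lambda u,v:(210+u*.24,200+(v-350)*.24)
print('cap',tri([(t,T(546,104)),(s,S(230,132))]))
print('cap156',onz(t,T(546,104),156),onz(s,S(230,132),156))
print('bigcap',tri([(t,T(708,92)),(s,S(62,220))]))
P=[onz(t,T(*q),12)[:2] for q in [(425,103),(522,76),(557,181),(463,208)]]
P=np.array(P);print('foot',P,np.mean(P,0),[np.linalg.norm(P[i]-P[i-1]) for i in range(4)],[np.degrees(np.arctan2(*(P[i]-P[i-1])[::-1])) for i in range(4)])
a,b=[onz(t,L(*q),80) for q in [(236,503),(573,475)]]
print('seam',a,b,(a+b)/2,np.linalg.norm(a-b),np.degrees(np.arctan2(*(a-b)[:2][::-1])))
for n,q in [('ring',(300,498)),('line',(489,483))]: print(n,onz(t,L(*q),80))
for n,uv in [('ring',(337,226)),('line',(0,0))]: pass
print(proj(s,[(a+b)/2]))
```

```text
cap (array([ 549.48517977, -355.3411145 ,  153.11429734]), [array([-0.32634045, -0.14067535]), array([-0.43396588,  0.04579447])])
cap156 [ 548.52174091 -355.24845892  156.        ] [ 551.96426513 -355.01870639  156.        ]
bigcap (array([ 554.33243855, -463.8255292 ,  177.57685539]), [array([-0.16647379, -0.05949149]), array([-0.22642394,  0.02091968])])
foot [[ 578.45338907 -302.17064663]
 [ 601.98545436 -382.04217066]
 [ 515.61116253 -405.78997469]
 [ 492.73547735 -329.32213398]] [ 547.19637083 -354.83123149] [np.float64(89.91531379772938), np.float64(83.26595011215835), np.float64(89.57944231315696), np.float64(79.81621160945768)] [np.float64(17.57580398273858), np.float64(-73.58376302494923), np.float64(-164.62691016978695), np.float64(106.65478098136782)]
seam [579.61652161 175.44786849  80.        ] [601.13637263 -43.73434092  80.        ] [590.37644712  65.85676378  80.        ] 220.23611172698915 95.6074690336618
ring [583.48081609 133.92496217  80.        ]
line [595.07565383  11.02357274  80.        ]
[[341.93030386 230.21102962]]
```

>>> apply_moves --pt "0 -4 0 0 8.15" --pt "0 -4 0 0 8.15" --pt "0 -4 0 0 8.15" --pt "0 -4 0 0 8.15" --pt "0 -4 0 0 8.15" --pt "0 -4 0 0 8.15" --pt "0 0 -46.1 7.1 0" --pt "0 0 -46.1 7.1 0" --pt "0 0 -46.1 7.1 0" --pt "0 0 -46.1 7.1 0"

```text
t: 1.1
eef_pos: [343.4, 395.0, 249.4]
tcp_rot: [-2.565, 1.57, -2.285]
ft_force: [1.1, -0.2, 0.3]
opening: 0.998
```

>>> apply_moves --pt "0 0 -46.1 7.1 0" --pt "0 0 -46.1 7.1 0" --pt "0 0 -46.1 7.1 0" --pt "0 0 -46.1 7.1 0" --pt "0 0 -46.1 7.1 0" --pt "0 0 -46.1 7.1 0" --pt "0 0 -46.1 7.1 0" --pt "0 0 -45.6 -5.9 0" --pt "0 0 -45.6 -5.9 0" --pt "0 0 -45.6 -5.9 0"

```text
t: 2.1
eef_pos: [500.6, -38.1, 249.4]
tcp_rot: [2.38, 1.57, 2.66]
ft_force: [0.7, -0.5, 0.1]
opening: 0.998
```

>>> apply_moves --pt "0 0 -45.6 -5.9 0" --pt "0 0 -45.6 -5.9 0" --pt "0 0 -45.6 -5.9 0" --pt "0 0 -45.6 -5.9 0" --pt "0 0 -30 -5.9 0" --pt "0 0 -20 -3 0" --pt "0 0 0 0 0"

```text
t: 2.8
eef_pos: [533.5, -270.2, 249.0]
tcp_rot: [2.209, 1.57, 2.486]
ft_force: [0.7, 0.0, 1.2]
opening: 1.001
```

Run:
```python
from h import *
c=grab('wrist','w1'); st=status.state(); print(st['t'],st['joints'],st['eef_pos'],st['tcp_rot'],st['ft_force'])
print(c['fovy'],c['cx'],c['cy'],np.round(c['R'],3).tolist(),np.round(c['t'],1)); 
print('cap',proj(c,[549.5,-355,156]),'block top',proj(c,[549.5,-355,86]))
```

```text
2.85 [-5.77389699e-01  4.29243579e-01  1.59934910e+00  3.22688152e-04
  1.11397894e+00 -8.55814168e-01] [ 533.37584426 -268.72444265  249.08751323] [1.99829483 1.56977545 2.27657682] [0.30988231 1.12419482 0.32710718]
59.34377516778757 320.27004238504924 246.70182563238552 [[0.962, 0.274, -0.001], [0.264, -0.925, 0.273], [0.074, -0.263, -0.962]] [-438.2 -428.2  302.1]
cap [309.81691447 375.95127452] block top [311.88305691 328.53012065]
```

View pics/w1.png

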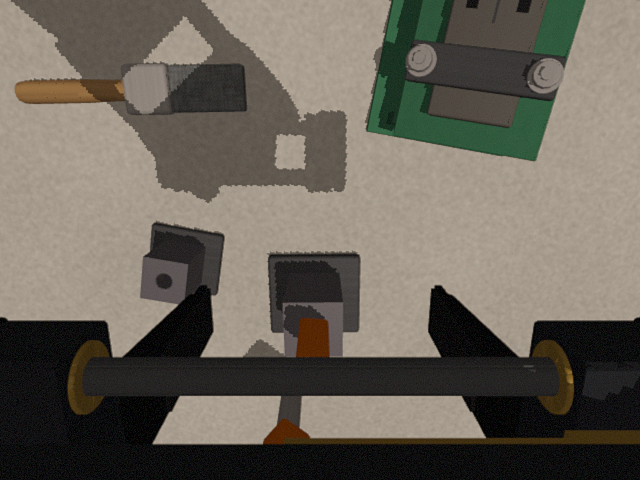

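The stand's foot edges line up with the image, at columns 268–360, so the yaw of about 16° is right. The block is centred near (313.5,329) against a predicted (312,328.5), which agrees to about 1.5 mm. Grasping next.

>>> apply_moves --pt "0 0 -40 -3.5 0" --pt "0 0 -35 -3.7 0" --pt "0 0 -12 0 0" --pt "0 0 0 0 0" --pt "0 40 0 0 0" --pt "0 40 0 0 0" --pt "0 30 0 0 0" --pt "0 15 0 0 0" --pt "0 10 0 0 0" --pt "0 0 0 0 0"

```text
t: 3.85
eef_pos: [550.8, -353.3, 114.5]
tcp_rot: [1.946, 1.57, 2.226]
ft_force: [-0.1, -0.4, -0.1]
opening: 1.0
```

Run:
```python
from h import *
st=status.state(); print(st['t'],st['eef_pos'],st['ft_force'])
a=grab('scene','s2');b=grab('top','t2')
f=lambda c,x,y:cv2.resize(c['pixels'][y:y+120,x:x+120,::-1],(400,400),interpolation=cv2.INTER_CUBIC)
cv2.imwrite('pics/c2.png',np.hstack([f(a,120,230),f(b,410,190)]))
```

```text
3.85 [ 550.75927297 -353.2722055   114.45548027] [-0.11518401 -0.40100365 -0.11067698]
```

View pics/c2.png

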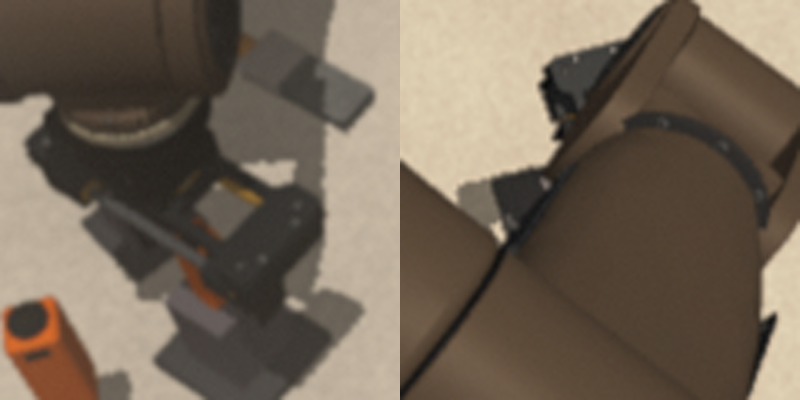

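The orange grip sits between the fingers and the large probe is clear at (30,320). Now to close the gripper.

>>> apply_moves --pt "0.5 0 -1.4 0 0" --pt "0.8 0 0 0 0" --pt "1 0 0 0 0" --pt "1 0 0 0 0" --pt "1 0 0 0 0" --pt "1 0 0 0 0" --pt "1 0 0 0 0" --pt "1 0 0 0 0"

```text
t: 4.75
eef_pos: [551.0, -355.4, 114.6]
tcp_rot: [1.532, 1.571, 1.812]
ft_force: [-0.0, 0.6, 0.1]
opening: 0.38
```

>>> apply_moves --pt "1 0 0 0 0" --pt "1 0 0 0 0" --pt "1 0 0 0 0" --pt "1 0 0 0 0" --pt "1 0 0 0 0"

```text
t: 5.25
eef_pos: [551.0, -355.4, 114.6]
tcp_rot: [1.153, 1.571, 1.433]
ft_force: [-0.4, -0.3, -1.1]
opening: 0.249
```

The opening reads 23.7 mm, which matches the 24 mm grip, and there is no side load. Lifting straight up.

>>> apply_moves --pt "1 -8 0 0 0" --pt "1 -15 0 0 0" --pt "1 -20 0 0 0" --pt "1 -20 0 0 0" --pt "1 -20 0 0 0" --pt "1 -12 0 0 0" --pt "1 0 0 0 0"

```text
t: 5.95
eef_pos: [551.5, -355.8, 212.0]
tcp_rot: [-0.933, 1.567, -0.653]
ft_force: [-0.6, -0.7, -2.0]
opening: 0.249
```

>>> apply_moves --pt "1 0 23 0 0" --pt "1 0 23 0 0" --pt "1 0 0 0 0" --pt "1 25 0 0 0" --pt "1 25 0 0 0" --pt "1 13 0 0 0" --pt "1 0 0 0 0"

```text
t: 6.65
eef_pos: [537.7, -311.1, 144.6]
tcp_rot: [2.22, 1.567, 2.499]
ft_force: [0.1, -0.5, -2.1]
opening: 0.249
```

>>> apply_moves --pt "1 0 -5 0 0" --pt "1 0 -5 0 0" --pt "1 0 -4 0 0" --pt "1 0 -3 0 0" --pt "1 0 -3 0 0"

```text
t: 7.15
eef_pos: [543.8, -329.7, 147.4]
tcp_rot: [1.454, 1.569, 1.733]
ft_force: [-1.9, 7.5, 2.7]
opening: 0.248
```

>>> apply_moves --pt "1 0 -3 0 0" --pt "1 0 -3 0 0" --pt "1 0 -3 0 0"

```text
t: 7.45
eef_pos: [546.2, -338.2, 147.2]
tcp_rot: [1.553, 1.568, 1.832]
ft_force: [-1.5, 7.4, 1.2]
opening: 0.254
```

Run:
```python
from h import *
st=status.state(); print(st['t'],st['eef_pos'],st['ft_force'])
a=grab('scene','s3')
cv2.imwrite('pics/c3.png',cv2.resize(a['pixels'][220:380,100:300,::-1],(750,600),interpolation=cv2.INTER_CUBIC))
```

```text
7.45 [ 546.17421902 -338.17497022  147.19188342] [-1.51179884  7.41976564  1.19232739]
```

View pics/c3.png

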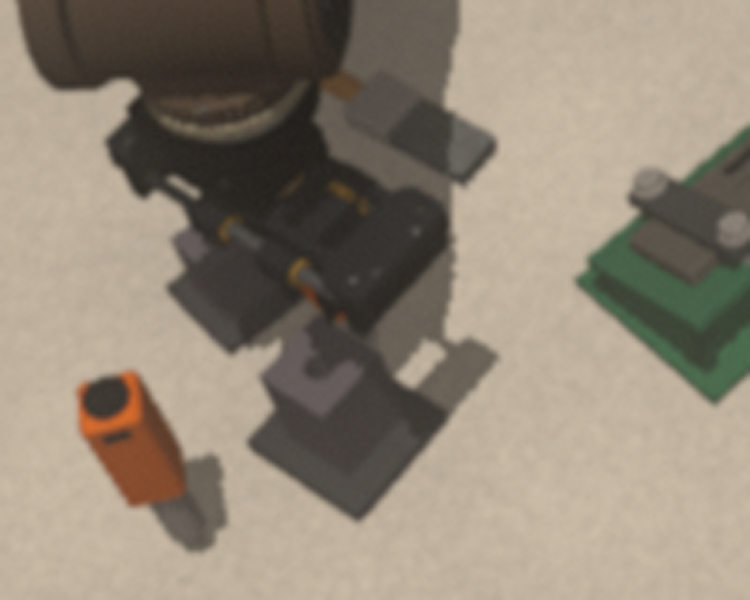

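The side force stays near 7.5 N while the probe pivots, so it is turning in the jaws as intended. By geometry it is at about 12.5° now and needs about 10 mm more.

>>> apply_moves --pt "1 0 -3 0 0" --pt "1 0 -3 0 0" --pt "1 0 -3 0 0" --pt "1 0 -1 0 0" --pt "1 0 0 0 0"

```text
t: 8.0
eef_pos: [548.9, -347.7, 146.7]
tcp_rot: [1.623, 1.568, 1.902]
ft_force: [0.3, 7.4, -3.1]
opening: 0.255
```

>>> apply_moves --pt "1 0 8 0 0" --pt "1 0 12 0 0" --pt "1 0 15 0 0" --pt "1 -20 15 0 0" --pt "1 -40 0 0 8.4" --pt "1 -30 0 0 8.4" --pt "1 0 0 0 8.4" --pt "1 0 0 0 8.4" --pt "1 0 0 0 8.4" --pt "1 0 0 0 8.4"

```text
t: 9.0
eef_pos: [535.0, -299.7, 237.0]
tcp_rot: [-0.004, 1.57, -0.61]
ft_force: [-0.5, 0.5, -2.5]
opening: 0.252
```

>>> apply_moves --pt "1 0 0 0 8.4" --pt "1 0 0 0 8.4" --pt "1 0 0 0 8.4" --pt "1 0 0 0 8.4" --pt "1 0 0 0 8.4" --pt "1 0 0 0 8" --pt "1 0 0 0 0"

```text
t: 9.7
eef_pos: [535.0, -299.8, 236.8]
tcp_rot: [0.784, 1.571, -0.69]
ft_force: [0.8, -0.7, -1.6]
opening: 0.252
```

Run:
```python
from h import *
st=status.state(); print(st['t'],st['eef_pos'],st['tcp_rot'],(st['tcp_rot'][0]-st['tcp_rot'][2]),st['ft_force'],st['joints'])
g=st['eef_pos']+[0,0,8]
for n in ['scene','top']:
  a=grab(n,n+'4'); print(n,proj(a,g),proj(a,g+[36,0,-96]))
```

```text
9.7 [ 535.03272693 -299.8476692   236.84824393] [ 0.78436293  1.57052923 -0.69004178] 1.474404703504226 [ 0.80152546 -0.67711058 -1.56691174] [-6.18461189e-01  4.63498481e-01  1.57531567e+00 -2.14070621e-05
  1.10251209e+00  8.55953174e-01]
scene [188.5823782  255.03727792] [207.30057295 292.49672851]
top [459.7507834  242.38631641] [448.67427494 236.41069137]
```

>>> apply_moves --pt "1 0 6 -35 0" --pt "1 0 7 -40 0" --pt "1 0 7 -40 0" --pt "1 0 7 -40 0" --pt "1 0 7 -40 0" --pt "1 0 7 -40 0" --pt "1 0 7 -38 0" --pt "1 10 6 -30 0" --pt "1 15 0 0 0" --pt "1 0 0 0 0"

```text
t: 10.8
eef_pos: [558.5, 7.3, 210.3]
tcp_rot: [-1.784, 1.568, 3.032]
ft_force: [-0.2, -0.9, -2.0]
opening: 0.251
```

Run:
```python
from h import *
st=status.state(); print(st['t'],st['eef_pos'],st['tcp_rot'],st['ft_force'])
g=st['eef_pos']+[0,0,8]
n=np.array([-np.sin(np.radians(20))*np.cos(.0977),-np.sin(np.radians(20))*np.sin(.0977),np.cos(np.radians(20))])
ims=[]
for nm in ['scene','top','wrist']:
  a=grab(nm,nm+'5'); print(nm,proj(a,g),proj(a,g-102*n),proj(a,[595,11,80]),proj(a,[583.5,134,80]))
w,sc=load('wrist5')['pixels'],load('scene5')['pixels']
A=cv2.resize(w[:,:,::-1],(400,300)); 
u,v=map(int,proj(load('scene5'),g-60*n)); B=cv2.resize(sc[v-50:v+50,u-65:u+68,::-1],(400,300),interpolation=cv2.INTER_CUBIC)
print('scene crop origin',u-65,v-50)
t=load('top5');u,v=map(int,proj(t,g-100*n)); C=cv2.resize(t['pixels'][v-50:v+50,u-65:u+68,::-1],(400,300),interpolation=cv2.INTER_CUBIC);print('top org',u-65,v-50)
D=cv2.resize(w[240:480,160:480,::-1],(400,300),interpolation=cv2.INTER_CUBIC)
cv2.imwrite('pics/c5.png',np.vstack([np.hstack([A,B]),np.hstack([D,C])]))
```

```text
10.8 [558.46310957   7.2810874  210.29413398] [-1.7835037   1.56820377  3.0319104 ] [-0.21516657 -0.86675237 -1.99890617]
scene [314.31090288 196.4173162 ] [325.75390164 231.42110684] [326.44332672 242.77970675] [360.05245135 215.00214345]
top [329.07928063 233.59791877] [327.57785612 228.92929908] [327.36835819 231.9472161 ] [281.97256554 235.5127592 ]
wrist [315.60252047 329.4730847 ] [317.23847873 201.21783101] [317.4514844  188.09198809] [137.87863209 186.89457015]
scene crop origin 256 167
top org 262 179
```

View pics/c5.png

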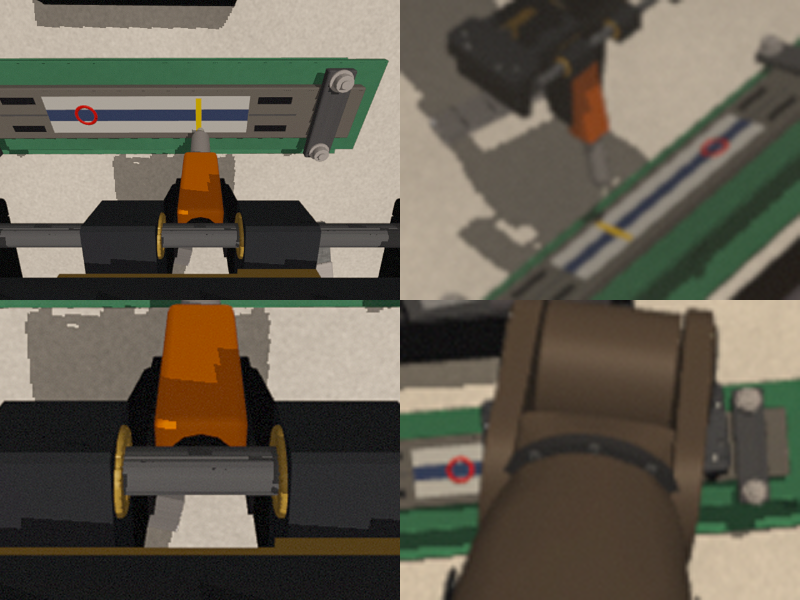

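The wrist view shows the probe leaning toward the weld, with the tip near (318,206), almost over the yellow line at (317,188). The ring is at about (138,184). I'll zoom on the tip with tilt overlays to check the angle.

Run:
```python
from h import *
g=np.array([558.46,7.28,218.3])
def ax(d): a=np.radians(d);return np.array([-np.sin(a)*np.cos(.0977),-np.sin(a)*np.sin(.0977),np.cos(a)])
out=[]
for nm,x0,y0,w in [('scene5',285,180,70),('wrist5',270,170,100)]:
  c=load(nm);h=int(w*1.5);f=400/w
  im=cv2.resize(c['pixels'][y0:y0+h,x0:x0+w,::-1],(400,600),interpolation=cv2.INTER_CUBIC)
  for d,col in [(15,(255,0,0)),(20,(0,255,0)),(25,(0,0,255))]:
    for L in (36,88,102):
      p=(proj(c,g-L*ax(d))+.5-[x0,y0])*f; cv2.circle(im,tuple(map(int,p)),3,col,-1); print(nm,d,L,p.round())
  out.append(im)
cv2.imwrite('pics/c6.png',np.hstack(out))
```

```text
scene5 15 36 [189. 167.]
scene5 15 88 [214. 265.]
scene5 15 102 [221. 290.]
scene5 20 36 [194. 170.]
scene5 20 88 [227. 270.]
scene5 20 102 [236. 297.]
scene5 25 36 [199. 171.]
scene5 25 88 [240. 275.]
scene5 25 102 [250. 302.]
wrist5 15 36 [187. 431.]
wrist5 15 88 [190. 223.]
wrist5 15 102 [191. 180.]
wrist5 20 36 [187. 410.]
wrist5 20 88 [190. 176.]
wrist5 20 102 [191. 127.]
wrist5 25 36 [187. 389.]
wrist5 25 88 [190. 130.]
wrist5 25 102 [191.  75.]
```

View pics/c6.png

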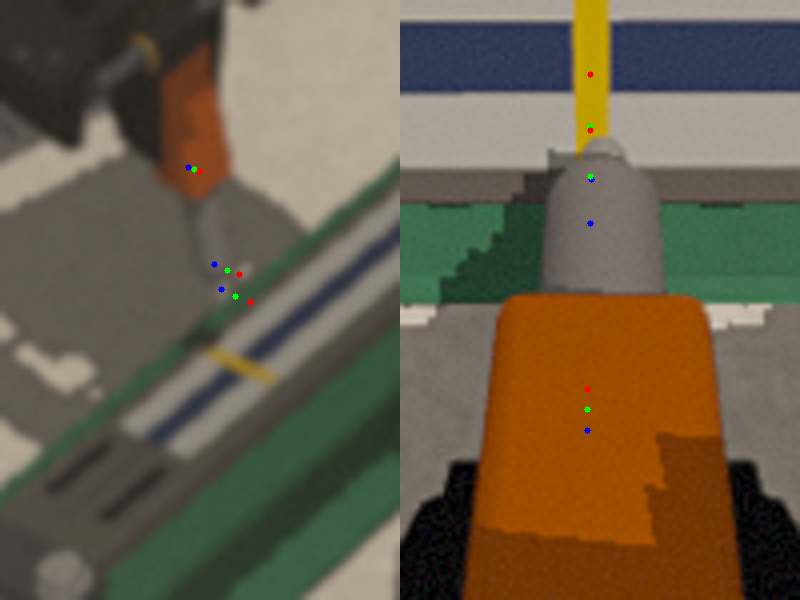

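Run:
```python
from h import *
c=load('wrist5'); g=np.array([558.46,7.28,218.3]); x0,y0,f=270,170,4
R=np.array(c['R']);print('cam',-R.T@c['t'])
h=np.array([np.cos(.0977),np.sin(.0977),0]);z=np.array([0,0,1.])
for dy in (-3,0,3):
 for d in (16,17,18,19,20,21,22):
  a=np.radians(d);n=-np.sin(a)*h+np.cos(a)*z;u=np.cos(a)*h+np.sin(a)*z
  P=lambda X:(proj(c,X+dy*h)+.5-[x0,y0])*f
  q=P(g-36*n+12*u)[1]; q2=P(g-36*n-0*u)[1]; sh=P(g-88*n+8*u)[1]; b=P(g-98.5*n)[1]-3.5*(P(g-98.5*n)[1]-P(g-98.5*n+u)[1])
  b0=P(g-98.5*n)[1]
  print(dy,d,'orange edge %.0f shoulder %.0f balltop %.0f diff %.0f'%(q,sh,b,q-b))
```

```text
cam [635.58794671  13.19042198 370.01292261]
-3 16 orange edge 366 shoulder 185 balltop 179 diff 187
-3 17 orange edge 362 shoulder 176 balltop 169 diff 194
-3 18 orange edge 359 shoulder 166 balltop 159 diff 200
-3 19 orange edge 356 shoulder 157 balltop 148 diff 207
-3 20 orange edge 352 shoulder 148 balltop 138 diff 214
-3 21 orange edge 349 shoulder 139 balltop 128 diff 221
-3 22 orange edge 346 shoulder 130 balltop 118 diff 227
0 16 orange edge 341 shoulder 164 balltop 159 diff 182
0 17 orange edge 337 shoulder 155 balltop 149 diff 189
0 18 orange edge 334 shoulder 145 balltop 138 diff 195
0 19 orange edge 330 shoulder 136 balltop 128 diff 202
0 20 orange edge 327 shoulder 127 balltop 118 diff 209
0 21 orange edge 323 shoulder 118 balltop 108 diff 216
0 22 orange edge 320 shoulder 109 balltop 98 diff 222
3 16 orange edge 315 shoulder 143 balltop 139 diff 177
3 17 orange edge 312 shoulder 133 balltop 128 diff 183
3 18 orange edge 308 shoulder 124 balltop 118 diff 190
3 19 orange edge 304 shoulder 115 balltop 108 diff 197
3 20 orange edge 301 shoulder 105 balltop 97 diff 204
3 21 orange edge 298 shoulder 96 balltop 87 diff 210
3 22 orange edge 294 shoulder 87 balltop 77 diff 217
```

```bash
cat > fit.py <<'E'
from h import *
from scipy.optimize import least_squares
h=np.array([np.cos(.0977),np.sin(.0977),0]);z=np.array([0,0,1.]);l=np.cross(z,h)
def model(p,g):
    d,s,dy,lat=p;a=np.radians(d);n=-np.sin(a)*h+np.cos(a)*z;u=np.cos(a)*h+np.sin(a)*z
    return g+s*n+dy*h+lat*l,n,u
def res(p,c,sc,g,ob,obs):
    G,n,u=model(p,g)
    q=[proj(c,G-36*n+12*u+12*l),proj(c,G-36*n+12*u-12*l)]
    v=c['R'][1]@u; b=proj(c,G-98.5*n); top=b-[0,3.5*foc(c)/((np.array(c['R'])@(G-98.5*n)+c['t'])[2])]
    r=[q[0]-ob[0],q[1]-ob[1],top-ob[2]]
    if obs is not None: r.append((proj(sc,G-98.5*n)-obs)*1.0)
    return np.concatenate(r+[[p[2]/1.5,p[3]/2]])
E
python3 - <<'E'
from fit import *
c,sc=load('wrist5'),load('scene5'); g=np.array([558.46,7.28,218.3])
W=lambda u,v:np.array([270+u/4-.5,170+v/4-.5])
ob=[W(105,297),W(303,297),W(204,137)]
f=400/70
for obs in (None,np.array([285+243/f-.5,180+268/f-.5])):
  r=least_squares(res,[20,0,0,0],args=(c,sc,g,ob,obs)); print(r.x,r.fun.round(1)); G,n,u=model(r.x,g); print('grip',G,'tip',G-102*n)
  print('scene crop: ball',(proj(sc,G-98.5*n)+.5-[285,180])*f,'grip bottom',(proj(sc,G-36*n)+.5-[285,180])*f,'barrel end',(proj(sc,G-88*n)+.5-[285,180])*f)
E
```

```text
[ 14.90478051 -11.36248317  -0.28819984  -1.88650253] [-0.4 -0.1  0.2  0.  -0.1  0.1 -0.2 -0.9]
grip [561.26583858   5.6594639  207.31981187] tip [587.37649323   8.21862269 108.75164044]
scene crop: ball [220.81153925 305.96822017] grip bottom [190.68873249 191.13963089] barrel end [215.88873419 287.20241374]
[14.90115668 -3.66956267  3.41807103 -1.70535505] [-1.7  0.6  0.9  0.7 -0.4 -0.6 -3.3  5.   2.3 -0.9]
grip [562.96725545   6.00823875 214.75384146] tip [589.07170556   8.56678941 116.18401087]
scene crop: ball [223.91817936 296.71965368] grip bottom [193.74261524 180.9537757 ] barrel end [218.98749499 277.80351996]
```

```bash
cat > fit2.py <<'E'
from fit import *
def edges(c):
    hsv=cv2.cvtColor(c['pixels'],cv2.COLOR_RGB2HSV)
    m=((hsv[...,0]<16)&(hsv[...,1]>170)&(hsv[...,2]>50)).astype(np.uint8)
    return hsv,m
def axis_fit(c,g,osides,oedge,bsides,ball,r=1.5,prior=(1.5,2)):
    cam=-np.array(c['R']).T@np.array(c['t'])
    def col_at(row,X0,d):   # column where line X0+k d crosses row
        k=np.array([0,1.]);
        A=np.array(c['R'])@X0+c['t'];B=np.array(c['R'])@d; F=foc(c);v=row-c['cy']
        k=(v*A[2]-F*A[1])/(F*B[1]-v*B[2]); return proj(c,X0+k*d)[0]
    def f(p):
        G,n,u=model(p,g); R=[]
        for row,a,b in osides:
            e=sorted([col_at(row,G+(12-r)*u+12*s*l,n) for s in(1,-1)]); R+=[e[0]-a,e[1]-b]
        for row,a,b in bsides:
            e=[]
            v=cam-G; v=v-(v@n)*n; D=np.linalg.norm(v); v/=D; w=np.cross(n,v); k=8/D
            for s in (1,-1): e.append(col_at(row,G+8*(k*v+s*np.sqrt(1-k*k)*w),n))
            e.sort(); R+=[e[0]-a,e[1]-b]
        R+=[2*(proj(c,G-36*n+12*u)[1]-oedge)]
        Xb=G-98.5*n; dep=(np.array(c['R'])@Xb+c['t'])[2]
        b=proj(c,Xb); R+=[2*(b[0]-ball[0]),2*(b[1]-3.5*foc(c)/dep-ball[1])]
        return np.array(R+[p[2]/prior[0],p[3]/prior[1]])
    s=least_squares(f,[17,0,0,0],loss='soft_l1'); return s.x,f(s.x)
E
python3 - <<'E'
from fit2 import *
c=load('wrist5'); hsv,m=edges(c); g=np.array([558.46,7.28,218.3])
os_=[]
for row in range(248,320,8):
    x=np.flatnonzero(m[row]); print(row,x.min(),x.max(),len(x)) ; os_.append((row,x.min()-.5,x.max()+.5))
col=m[:,315:325].argmax(0); print('edge',col)
P=c['pixels'].astype(int)
for row in (202,206,210,214,218,224,230,236): print(row,[tuple(P[row,k]) for k in (303,305,307,309)],'|',[tuple(P[row,k]) for k in (331,333,335,337)])
gb=cv2.cvtColor(c['pixels'],cv2.COLOR_RGB2GRAY); print(gb[198:216,314:328])
np.save('os.npy',np.array(os_))
E
```

```text
248 295 345 51
256 294 347 54
264 293 348 56
272 292 349 58
280 291 350 60
288 289 351 63
296 288 352 65
304 288 353 66
312 286 354 69
edge [244 244 244 244 244 244 244 244 244 244]
202 [(np.int64(169), np.int64(161), np.int64(152)), (np.int64(169), np.int64(162), np.int64(152)), (np.int64(168), np.int64(162), np.int64(151)), (np.int64(170), np.int64(164), np.int64(153))] | [(np.int64(170), np.int64(163), np.int64(152)), (np.int64(170), np.int64(163), np.int64(152)), (np.int64(170), np.int64(163), np.int64(151)), (np.int64(170), np.int64(163), np.int64(152))]
206 [(np.int64(167), np.int64(160), np.int64(150)), (np.int64(169), np.int64(160), np.int64(150)), (np.int64(171), np.int64(164), np.int64(154)), (np.int64(173), np.int64(164), np.int64(154))] | [(np.int64(168), np.int64(162), np.int64(151)), (np.int64(169), np.int64(162), np.int64(151)), (np.int64(169), np.int64(161), np.int64(152)), (np.int64(169), np.int64(161), np.int64(153))]
210 [(np.int64(174), np.int64(166), np.int64(155)), (np.int64(175), np.int64(167), np.int64(156)), (np.int64(108), np.int64(103), np.int64(97)), (np.i
[... 2416 characters left out ...]
2 151 146 138 143 143 144 147 153 163 163 163 165]
 [153 153 147 136 129 133 137 138 137 141 150 163 165 164]
 [154 147 132 127 132 134 139 141 138 134 140 153 163 163]
 [152 138 121 125 131 135 139 139 137 138 136 137 152 164]
 [113 105 101 100 104 102 103 103 117 139 134 130 149 163]
 [ 95 100  87  98  95  98 101 102 104 105 100 104 139 169]
 [100 102 106 107 110 115 115 109 114 111 110 103 120 149]
 [104 106 108 113 115 115 115 115 117 116 114 112 114 123]
 [108 109 111 112 116 113 116 116 116 116 115 117 115 112]
 [107 108 112 114 115 111 113 116 117 115 116 115 114 113]
 [106 107 106 112 114 116 115 115 116 115 117 114 115 114]
 [106 110 109 112 112 116 112 117 115 115 115 114 115 112]]
```

Run:
```python
from fit2 import *
c=load('wrist5'); g=np.array([558.46,7.28,218.3]); o=np.load('os.npy')
bs=[(224,305.5,334),(230,305,335.2),(236,304.7,335.8)]
for r in (0,1.5,3):
 for pr in ((1.5,2),(100,100)):
  x,f=axis_fit(c,g,o,243.5,bs,(320.2,203.6),r,pr); print(r,pr,x.round(2),f.round(1))
sc=load('scene5');G,n,u=model(x,g)
print(G,G-102*n,[proj(sc,G-k*n).round(1) for k in (36,88,98.5)])
```

```text
0 (1.5, 2) [14.2  -3.02  4.55 -1.81] [-0.8  1.4 -0.7  0.2 -0.6  0.1 -0.4 -0.  -0.3 -0.2  0.8 -0.3  0.9 -0.5
  0.1 -0.6  1.2 -0.7  0.5  0.5  0.6 -0.3  0.5 -0.5 -0.   0.1  0.1  3.
 -0.9]
0 (100, 100) [14.11 -2.05  5.1  -1.8 ] [-1.   1.5 -0.9  0.4 -0.7  0.2 -0.6  0.1 -0.5 -0.   0.6 -0.2  0.7 -0.3
 -0.1 -0.4  1.  -0.5  0.4  0.6  0.5 -0.3  0.4 -0.5 -0.1  0.1  0.1  0.1
 -0. ]
1.5 (1.5, 2) [13.96 -0.3   6.06 -1.81] [-0.8  1.3 -0.7  0.2 -0.5  0.1 -0.4 -0.1 -0.3 -0.2  0.8 -0.3  0.9 -0.5
  0.1 -0.6  1.2 -0.7  0.3  0.7  0.4 -0.1  0.3 -0.4 -0.1  0.1  0.1  4.
 -0.9]
1.5 (100, 100) [13.87  0.67  6.6  -1.8 ] [-0.9  1.4 -0.8  0.3 -0.7  0.2 -0.6  0.1 -0.5 -0.   0.6 -0.2  0.8 -0.3
 -0.1 -0.4  1.  -0.5  0.3  0.7  0.4 -0.1  0.3 -0.3 -0.1  0.1  0.1  0.1
 -0. ]
3 (1.5, 2) [13.72  2.43  7.56 -1.81] [-0.7  1.3 -0.6  0.1 -0.5  0.  -0.4 -0.1 -0.3 -0.2  0.8 -0.4  1.  -0.5
  0.1 -0.6  1.2 -0.7  0.2  0.8  0.3  0.   0.2 -0.2 -0.1  0.1  0.1  5.
 -0.9]
3 (100, 100) [13.62  3.4   8.1  -1.8 ] [-0.9  1.4 -0.8  0.3 -0.6  0.2 -0.5  0.  -0.4 -0.1  0.7 -0.2  0.8 -0.3
 -0.1 -0.4  1.  -0.5  0.1  0.9  0.2  0.1  0.1 -0.1 -0.1  0.1  0.2  0.1
 -0. ]
[565.89528464   6.1958959  221.60620195] [589.80201772   8.53904382 122.47508791] [array([319. , 209.8]), array([323.1, 226.7]), array([323.9, 230. ])]
```

Fit: the probe leans about 14°, has shifted about 5.5 mm sideways in the pads and has not slipped lengthwise. It needs about 6° more, so I'll push again on the +x face of the stand block, lower on the barrel.

>>> apply_moves --pt "1 -15 0 0 -5.2" --pt "1 -15 0 0 -5.2" --pt "1 0 -10.7 38 0" --pt "1 0 -10.7 45 0" --pt "1 0 -10.7 45 0" --pt "1 0 -10.7 45 0" --pt "1 0 -10.7 45 0" --pt "1 0 -10.7 45 0" --pt "1 0 -10.7 45 0" --pt "1 0 -10.7 38.7 0"

```text
t: 11.95
eef_pos: [572.1, -354.0, 242.5]
tcp_rot: [0.645, 1.57, -0.647]
ft_force: [0.6, 0.4, -2.4]
opening: 0.251
```

>>> apply_moves --pt "1 0 0 0 0" --pt "1 25 0 0 0" --pt "1 25 0 0 0" --pt "1 25 0 0 0" --pt "1 13 0 0 0" --pt "1 0 0 0 0"

```text
t: 12.55
eef_pos: [572.2, -350.5, 152.5]
tcp_rot: [-2.539, 1.568, 2.453]
ft_force: [-0.3, -0.7, -1.5]
opening: 0.253
```

>>> apply_moves --pt "1 0 -4 0 0" --pt "1 0 -4 0 0" --pt "1 0 -3 0 0" --pt "1 0 -3 0 0" --pt "1 0 -2 0 0"

```text
t: 13.05
eef_pos: [557.8, -355.2, 154.3]
tcp_rot: [1.122, 1.568, -0.17]
ft_force: [6.5, 2.1, -3.1]
opening: 0.248
```

>>> apply_moves --pt "1 0 -3 0 0" --pt "1 0 -3 0 0" --pt "1 0 -2 0 0" --pt "1 0 -2 0 0" --pt "1 0 0 0 0"

```text
t: 13.55
eef_pos: [548.7, -357.8, 154.0]
tcp_rot: [1.195, 1.568, -0.097]
ft_force: [5.6, 1.4, -2.7]
opening: 0.251
```

>>> apply_moves --pt "1 0 8 0 0" --pt "1 0 12 0 0" --pt "1 -20 5 0 0" --pt "1 -40 0 0 5.2" --pt "1 -30 0 0 5.2" --pt "1 0 0 0 0"

```text
t: 14.15
eef_pos: [573.6, -351.4, 248.2]
tcp_rot: [0.823, 1.564, -0.651]
ft_force: [-0.2, -0.3, -1.6]
opening: 0.255
```

Run:
```python
from h import *
st=status.state(); print(st['t'],st['eef_pos'],(st['tcp_rot'][0]-st['tcp_rot'][2]),st['ft_force'])
c=grab('wrist','w7'); grab('scene','s7')
cv2.imwrite('pics/c7.png',cv2.resize(c['pixels'][150:330,240:400,::-1],(533,600),interpolation=cv2.INTER_CUBIC))
from fit2 import edges
hsv,m=edges(c)
for row in range(200,330,8):
    x=np.flatnonzero(m[row,250:390])+250
    if len(x): print(row,x.min(),x.max(),len(x))
```

```text
14.15 [ 573.62165349 -351.44739069  248.17291339] 1.4748006317107873 [-0.17272573 -0.28246999 -1.63378013]
240 293 347 55
248 293 348 56
256 292 348 57
264 291 350 60
272 290 350 61
280 289 351 63
288 288 352 65
296 287 353 67
304 286 354 69
312 286 355 70
320 285 355 71
328 284 356 73
```

View pics/c7.png

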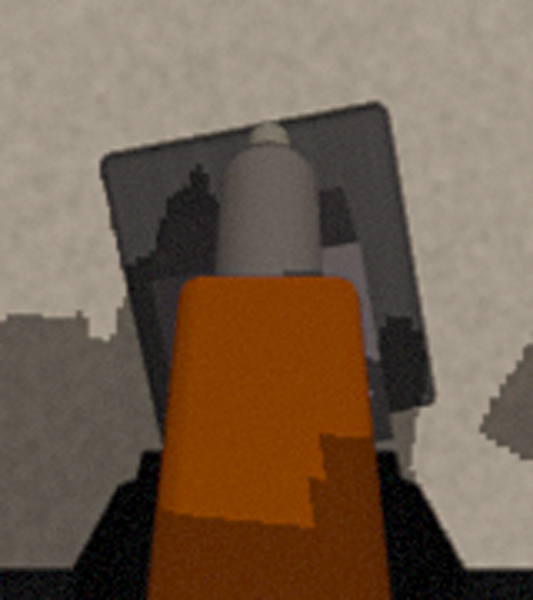

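Run:
```python
from fit2 import *
c=load('w7'); st=status.state(); g=st['eef_pos']+[0,0,8]; hsv,m=edges(c)
o=[]
for row in range(240,322,8):
    x=np.flatnonzero(m[row,250:390])+250; o.append((row,x.min()-.5,x.max()+.5))
gb=cv2.cvtColor(c['pixels'],cv2.COLOR_RGB2GRAY).astype(int)
print('edge col320',m[225:240,318:323].argmax(0)+225); print(gb[182:192,314:328])
for r in (204,212,220,228): print(r,gb[r,300:312],gb[r,328:342])
W=lambda v:150+(v+.5)/3.333-.5
H=lambda u:240+(u+.5)/3.333-.5
bs=[(W(180),H(218),H(317)),(W(220),H(217),H(319)),(W(260),H(216),H(321.5))]
for r in (0,1.5):
  x,f=axis_fit(c,g,o,W(276),bs,(H(269),W(121)),r,(100,100)); print(r,x.round(2),f.round(1))
# same fixed hypothesis check: dy,s shared
```

```text
edge col320 [233 233 233 233 233]
[[149 153 150 153 155 157 157 156 155 156 154 152 150 147]
 [152 153 149 150 158 158 158 152 157 157 157 153 151 153]
 [153 151 152 153 154 158 159 156 160 160 159 157 154 154]
 [152 151 152 152 155 159 157 160 160 152 120 113  96  91]
 [153 153 150 146 129 117 118 103  91  82  53  52  40  38]
 [116 105  95  85  93 109 115 108 101  78  48  45  47  50]
 [ 53  52  69  99 105 110 119 115 115 110  99  61  55  57]
 [ 43  63  97 108 110 115 115 119 115 120 113 103  61  63]
 [ 57  78 100 105 112 118 116 120 117 116 113 102  75  63]
 [ 65  84  95 109 111 111 120 120 116 119 112 104  83  66]]
204 [24 33 39 63 64 57 58 64 69 78 79 79] [95 97 89 88 83 83 73 67 61 60 63 63 62 66]
212 [27 32 32 32 29 40 59 64 73 75 79 81] [93 93 88 87 84 82 81 72 43 41 46 45 43 41]
220 [38 36 28 32 35 51 65 72 74 79 83 83] [92 91 90 88 86 84 81 71 50 40 38 41 47 35]
228 [41 33 31 37 42 57 64 75 73 76 82 79] [94 91 89 88 89 82 85 78 78 92 88 90 91 90]
0 [19.    2.99 10.76 -1.47] [-0.2  0.1 -1.  -0.  -0.7  0.8 -0.4 -0.3 -0.1  0.5  0.2  0.4  0.5  0.2
  0.8  0.1  1.1 -0.1  0.3 -0.2  0.6  0.6  0.  -0.8 -0.3 -0.6 -0.6 -0.6
 -0.  -1.9  0.   0.1 -0. ]
1.5 [18.74  5.59 12.29 -1.48] [-0.2  0.1 -0.9 -0.1 -0.6  0.8 -0.4 -0.4 -0.1  0.5  0.2  0.4  0.5  0.2
  0.8  0.1  1.1 -0.1  0.3 -0.2  0.6  0.6 -0.1 -0.7 -0.4 -0.5 -0.7 -0.4
 -0.  -1.9  0.1  0.1 -0. ]
```

Fit after the second push: tilt about 19°, and the push geometry independently gives 18.4–20°. The tip sits about 43 mm uphill and 85 mm below the TCP. Moving back over the start line.

>>> apply_moves --pt "1 0 1.5 -30 0" --pt "1 0 1.5 -40 0" --pt "1 0 1.5 -42 0" --pt "1 0 1.5 -42 0" --pt "1 0 1.5 -42 0" --pt "1 0 1.5 -42 0" --pt "1 0 1.5 -42 0" --pt "1 0 1.5 -40 0" --pt "1 0 1.6 -40 0" --pt "1 0 0 0 0"

```text
t: 15.25
eef_pos: [549.1, 12.7, 242.2]
tcp_rot: [-2.019, 1.568, 2.797]
ft_force: [-0.2, -1.1, -2.2]
opening: 0.251
```

>>> apply_moves --pt "1 25 0 0 0" --pt "1 25 0 0 0" --pt "1 15 0 0 0" --pt "1 5 0 0 0" --pt "1 0 0 0 0" --pt "1 0 0 0 0"

```text
t: 15.85
eef_pos: [550.4, 8.4, 173.9]
tcp_rot: [1.524, 1.571, 0.052]
ft_force: [-1.1, -0.3, -1.4]
opening: 0.25
```

Run:
```python
from h import *
st=status.state(); print(st['t'],st['eef_pos'],(st['tcp_rot'][0]-st['tcp_rot'][2]),st['ft_force'])
c=grab('wrist','w8'); s=grab('scene','s8')
A=cv2.resize(c['pixels'][140:290,270:370,::-1],(400,600),interpolation=cv2.INTER_CUBIC)
B=cv2.resize(s['pixels'][180:270,290:350,::-1],(400,600),interpolation=cv2.INTER_CUBIC)
cv2.imwrite('pics/c8.png',np.hstack([A,B]))
print(proj(c,[595,11,80]),proj(s,[595,11,80]))
```

```text
15.85 [550.35343114   8.43471808 173.90471729] 1.472618704994107 [-1.07199852 -0.30701631 -1.41854436]
[322.40555955 182.50945208] [326.44332672 242.77970675]
```

View pics/c8.png

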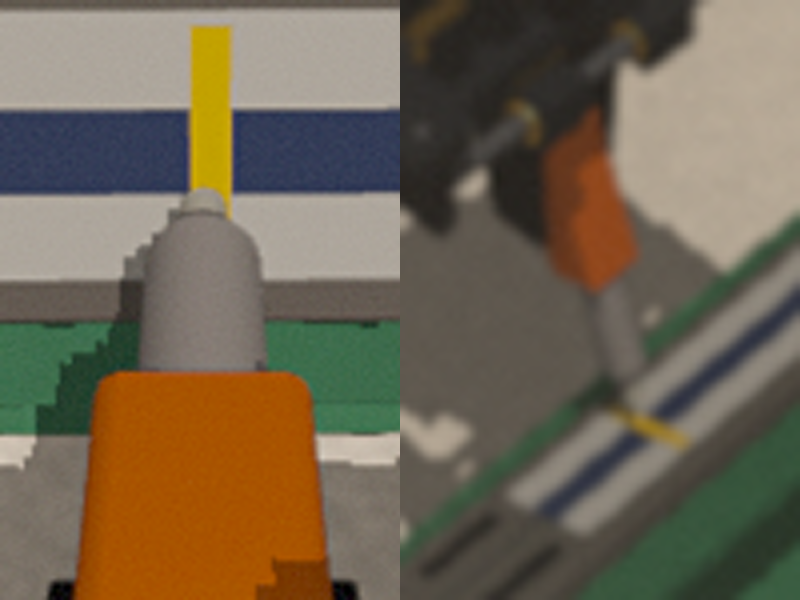

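In the wrist view the yellow line is at crop column 211 and the ball tip at 204, so it is about 1 mm off. The blue weld's centre is at row 150 and the ball top at row 188. Next: the exact offset across the weld, for the possible heights.

Run:
```python
from fit2 import *
c=load('w8'); g=np.array([550.35,8.43,181.9])
hsv,m=edges(c); o=[]
V=lambda v:140+(v+.5)/4-.5
H=lambda u:270+(u+.5)/4-.5
for row in range(240,322,8):
    x=np.flatnonzero(m[row,250:390])+250; o.append((row,x.min()-.5,x.max()+.5))
bs=[(V(270),H(144),H(263)),(V(310),H(141),H(265)),(V(350),H(140),H(267))]
for r in (0,1.5):
  x,f=axis_fit(c,g,o,V(373),bs,(H(204),V(188)),r,(100,100)); G,n,u=model(x,g); print(r,x.round(2),'tip',G-102*n)
# face frame from blue band seen in this picture
a=np.radians(20);N=-np.sin(a)*h+np.cos(a)*z;U=np.cos(a)*h+np.sin(a)*z
def onface(uv,p0=np.array([590.4,65.9,80.])):
    o_,d=ray(c,uv); return o_+d*((p0-o_)@N)/(d@N)
C=onface((H(211),V(150.5)));print('line/weld centre by wrist',C, 'edges',[(onface((H(211),V(k)))-C)@U for k in (110,191)])
for dep in (230,240,250,260):
    pass
o_,d=ray(c,(H(204),V(188)+3.5*foc(c)/245)); 
for hg in (3.5,6,8,10,12,14,16):
    k=(hg+3.5-(o_-C)@N)/(d@N); B=o_+k*d; T=B-3.5*N
    print(hg,'tip-weld across %.1f along l %.1f'%((T-C)@U,(T-C)@l),'tip',T.round(1))
```

```text
0 [18.53 -2.19  7.58 -0.51] tip [590.89944243  11.88794746  83.11520738]
1.5 [18.28  0.38  9.11 -0.51] tip [591.18816483  11.91519717  85.40488741]
line/weld centre by wrist [598.19696024  11.34202709  80.88733745] edges [np.float64(6.508574016358991), np.float64(-6.713902400990454)]
3.5 tip-weld across -6.5 along l 1.0 tip [590.8  11.7  82. ]
6 tip-weld across -5.1 along l 1.0 tip [591.3  11.7  84.8]
8 tip-weld across -4.0 along l 1.0 tip [591.6  11.7  87. ]
10 tip-weld across -2.9 along l 1.0 tip [591.9  11.8  89.3]
12 tip-weld across -1.9 along l 1.0 tip [592.3  11.8  91.5]
14 tip-weld across -0.8 along l 1.0 tip [592.6  11.8  93.8]
16 tip-weld across 0.3 along l 1.1 tip [592.9  11.9  96. ]
```

>>> apply_moves --pt "1 -1.5 4.2 1 0" --pt "1 0 0 0 0" --pt "1 0 0 0 0" --pt "1 1.9 0.7 0 0" --pt "1 1.9 0.7 0 0" --pt "1 0 0 0 0"

```text
t: 16.55
eef_pos: [555.7, 8.2, 171.0]
tcp_rot: [-1.995, 1.57, 2.816]
ft_force: [0.1, -0.3, -1.6]
opening: 0.253
```

```bash
cat > ft.py <<'E'
from h import *
F=[];P=[]
for i in range(6):
    c=imaging.read_camera('wrist'); s=status.state(); F.append(s['ft_force']);P.append(s['eef_pos'])
F=np.array(F);P=np.array(P);print(s['t'],'F',F.mean(0).round(2),F.std(0).round(2),'P',P.mean(0).round(2))
np.save('pics/last.npy',c,allow_pickle=True)
E
python3 ft.py
```

```text
16.85 F [ 0.21  0.11 -1.87] [0.48 0.53 0.45] P [555.75   8.19 171.26]
```

>>> apply_moves --pt "1 0.94 0.34 0 0" --pt "1 0.94 0.34 0 0" --pt "1 0 0 0 0"

```text
t: 17.15
eef_pos: [556.4, 8.3, 169.3]
tcp_rot: [-2.386, 1.571, 2.425]
ft_force: [-0.3, -0.2, -2.2]
opening: 0.253
```

```bash
python3 ft.py
```

```text
17.45 F [ 0.05  0.16 -1.61] [0.26 0.62 0.41] P [556.44   8.25 169.43]
```

>>> apply_moves --pt "1 0.94 0.34 0 0" --pt "1 0.94 0.34 0 0" --pt "1 0 0 0 0"

```text
t: 17.75
eef_pos: [557.2, 8.3, 167.5]
tcp_rot: [2.137, 1.571, 0.664]
ft_force: [0.6, -0.1, 0.3]
opening: 0.249
```

```bash
python3 ft.py
```

```text
18.05 F [-0.73 -0.4  -0.67] [0.4  0.2  0.28] P [557.15   8.31 167.61]
```

>>> apply_moves --pt "1 0.94 0.34 0 0" --pt "1 0.94 0.34 0 0" --pt "1 0 0 0 0"

```text
t: 18.35
eef_pos: [557.8, 8.4, 165.6]
tcp_rot: [-2.772, 1.571, 2.039]
ft_force: [-0.6, 0.1, -0.2]
opening: 0.25
```

```bash
python3 ft.py
python3 - <<'E'
from h import *
c=load('last'); im=c['pixels']
cv2.imwrite('pics/c9.png',np.hstack([cv2.resize(im[150:250,290:350,::-1],(360,600),interpolation=cv2.INTER_CUBIC),cv2.resize(im[160:210,100:340,::-1],(432,90),interpolation=cv2.INTER_CUBIC)[:90].repeat(1,0) if 0 else cv2.copyMakeBorder(cv2.resize(im[150:240,100:340,::-1],(432,162),interpolation=cv2.INTER_CUBIC),0,438,0,0,cv2.BORDER_CONSTANT)]))
E
```

```text
18.65 F [-0.73 -0.26  0.12] [0.45 0.26 0.68] P [557.79   8.37 165.68]
```

View pics/c9.png

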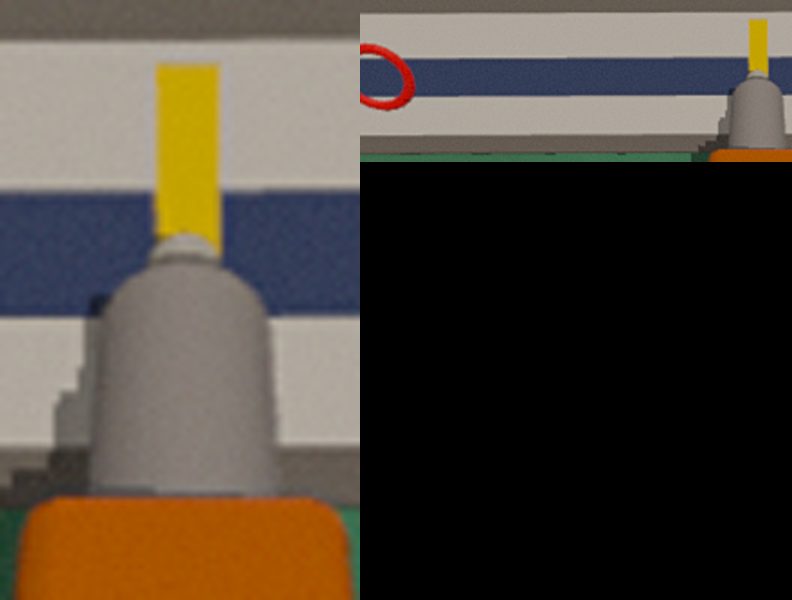

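The tip is seated on the yellow line (column 185 against the line's 188) within the blue weld, rows 190–316. The contact force is about 2.2 N, so the spring is about 3–4 mm in. Now the exact cross-offset, the ring position and the travel needed.

Run:
```python
from fit2 import *
c=load('last')
V=lambda v:150+(v+.5)/6-.5
H=lambda u:290+(u+.5)/6-.5
a=np.radians(20);N=-np.sin(a)*h+np.cos(a)*z;U=np.cos(a)*h+np.sin(a)*z;p0=np.array([590.4,65.9,80.])
def onface(uv,off=0):
    o_,d=ray(c,uv); return o_+d*((p0-o_)@N+off)/(d@N)
C=onface((H(188),V(253)))
B=onface((H(185),V(233)+3.5*foc(c)/230),3.5)-3.5*N
print('weld',C,'tip',B,'across',(B-C)@U,'along',(B-C)@l)
P=c['pixels'].astype(int)
m=((P[...,0]>150)&(P[...,1]<70)&(P[...,2]<70)).astype(np.uint8); ys,xs=np.nonzero(m); print('red px',xs.min(),xs.max(),ys.min(),ys.max())
(e)=cv2.fitEllipse(np.stack([xs,ys],1).astype(np.float32)) ; print(e)
# weld centre line: blue rows at several columns
b=((P[...,2]>P[...,0]*1.25)&(P[...,2]>P[...,1]*1.1))
pts=[]
for col in range(150,300,15):
    r=np.flatnonzero(b[150:230,col])+150; pts.append(onface((col,(r.min()+r.max())/2)));print(col,r.min(),r.max(),end='; ')
pts=np.array(pts); k=np.polyfit(pts@l,pts@h,1); print('\nweld slope vs l (mm/mm)',k[0], 'tool h dir yaw',.0977)
rc=(  (xs.min()+xs.max())/2,(ys.min()+ys.max())/2); Rg=onface(rc); print('ring',Rg,'from tip along l',(Rg-B)@l,'across',(Rg-B)@U)
s=status.state();print(s['tcp_rot'][0]-s['tcp_rot'][2],s['tcp_rot'])
```

```text
weld [598.17635775  11.42049987  80.88266056] tip [598.06656809  11.70145676  80.85286587] across -0.08711384845371384 along 0.2903264447761353
red px 87 293 175 266
((134.1481170654297, 203.2186279296875), (27.692646026611328, 152.83889770507812), 112.6683578491211)
150 183 202; 165 183 202; 180 183 202; 195 183 202; 210 183 202; 225 183 202; 240 183 202; 255 183 202; 270 183 202; 285 183 202; 
weld slope vs l (mm/mm) -0.0002760435067068849 tool h dir yaw 0.0977
ring [572.065371    88.48196762  74.1603    ] from tip along l 78.95063367203485 across -19.56775354940145
1.4727866129462992 [2.69614144 1.57072867 1.22335483]
```

Run:
```python
from fit2 import *
c=load('last'); P=c['pixels'].astype(int)
a=np.radians(20);N=-np.sin(a)*h+np.cos(a)*z;U=np.cos(a)*h+np.sin(a)*z;p0=np.array([590.4,65.9,80.])
def onface(uv):
    o_,d=ray(c,uv); return o_+d*((p0-o_)@N)/(d@N)
m=((P[...,0]>P[...,1]*1.8)&(P[...,0]>90)); m[:170]=0;m[215:]=0;m[:,150:]=0
ys,xs=np.nonzero(m); print(xs.min(),xs.max(),ys.min(),ys.max(),len(xs))
Q=np.array([onface((x,y)) for x,y in zip(xs,ys)]); A,B=Q@l,Q@U; T=np.array([598.07,11.70,80.85])
q=cv2.minEnclosingCircle(np.stack([A-T@l,B-T@U],1).astype(np.float32)); print('ring rel tip (along,across),r',q, 'range',(A-T@l).min(),(A-T@l).max())
```

```text
86 130 174 210 643
ring rel tip (along,across),r ((122.77052307128906, -0.7917335629463196), 12.40842056274414) range 110.47757267360811 135.05654325413994
```

The ring centre is 122.8 mm along the weld from the tip and 0.8 mm across, and the tool axis is parallel to the weld. Drawing at 40 mm/s, checking force after each call.

>>> apply_moves --pt "1 0 0 -2 0" --pt "1 0 0 -3 0" --pt "1 0 0 -4 0" --pt "1 0 0 -4 0" --pt "1 0 0 -4 0" --pt "1 0 0 -4 0" --pt "1 0 0 -4 0" --pt "1 0 0 -4 0"

```text
t: 19.45
eef_pos: [554.9, 37.6, 165.7]
tcp_rot: [-3.047, 1.571, 1.764]
ft_force: [-1.1, -1.2, -0.4]
opening: 0.249
```

>>> apply_moves --pt "1 0 0 -4 0" --pt "1 0 0 -4 0" --pt "1 0 0 -4 0" --pt "1 0 0 -4 0" --pt "1 0 0 -4 0" --pt "1 0 0 -4 0" --pt "1 0 0 -4 0" --pt "1 0 0 -4 0" --pt "1 0 0 -4 0" --pt "1 0 0 -4 0"

```text
t: 20.45
eef_pos: [551.0, 77.3, 165.7]
tcp_rot: [-2.538, 1.571, 2.273]
ft_force: [-0.5, -2.3, -0.2]
opening: 0.249
```

>>> apply_moves --pt "1 0 0 -4 0" --pt "1 0 0 -4 0" --pt "1 0 0 -4 0" --pt "1 0 0 -4 0" --pt "1 0 0 -4 0" --pt "1 0 0 -4 0" --pt "1 0 0 -4 0" --pt "1 0 0 -4 0" --pt "1 0 0 -4 0"

```text
t: 21.35
eef_pos: [547.5, 113.2, 165.7]
tcp_rot: [2.503, 1.571, 1.03]
ft_force: [-1.1, -1.8, 0.0]
opening: 0.249
```

>>> apply_moves --pt "1 0 0 -4 0" --pt "1 0 0 -4 0" --pt "1 0 0 -4 0" --pt "1 0 0 -3 0" --pt "1 0 0 -2 0" --pt "1 0 0 -1 0" --pt "1 0 0 0 0" --pt "1 0 0 0 0"

```text
t: 22.15
eef_pos: [545.8, 130.9, 165.7]
tcp_rot: [2.921, 1.57, 1.448]
ft_force: [-1.3, 1.4, 0.1]
opening: 0.25
```

```bash
python3 ft.py
python3 - <<'E'
from h import *
c=load('last'); im=c['pixels']; s=grab('scene','s10')['pixels']
u,v=map(int,proj(load('s10'),[583.5,134,80]))
cv2.imwrite('pics/c10.png',np.hstack([cv2.resize(im[150:250,290:350,::-1],(360,600),interpolation=cv2.INTER_CUBIC),cv2.resize(s[v-55:v+20,u-35:u+15,::-1],(400,600),interpolation=cv2.INTER_CUBIC)])); print(u,v)
E
```

```text
22.45 F [-0.68  0.98 -0.13] [0.54 0.64 0.19] P [545.75 130.86 165.7 ]
360 215
```

View pics/c10.png

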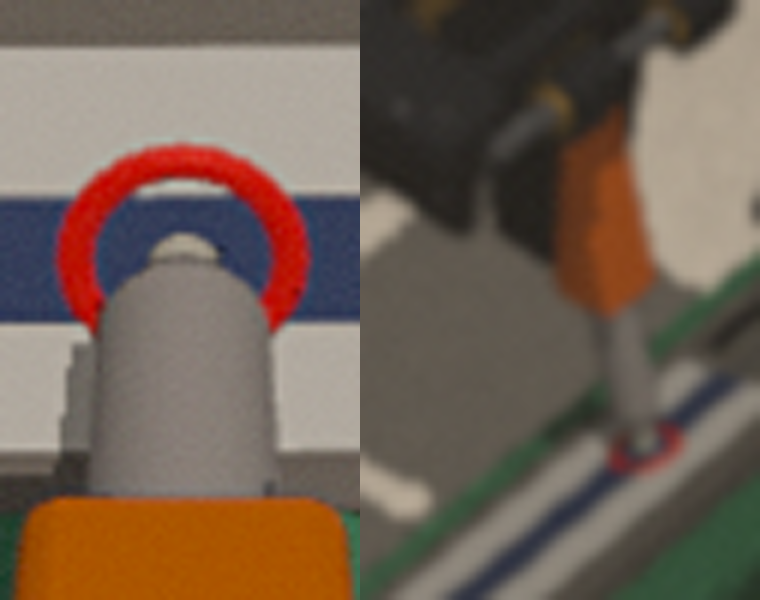

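The tip is centred in the ring: ball at column 185, ring at 184, inside the blue weld. The spring is about 3.2 mm in, so I'll advance 1.7 mm along the probe axis to reach about half travel.

>>> apply_moves --pt "1 0.8 0.29 0 0" --pt "1 0.8 0.29 0 0" --pt "1 0 0 0 0" --pt "1 0 0 0 0" --pt "1 0 0 0 0"

```text
t: 23.0
eef_pos: [546.3, 130.9, 164.1]
tcp_rot: [2.513, 1.571, 1.041]
ft_force: [-0.9, 1.4, -0.1]
opening: 0.248
```

```bash
sed -i 's/range(6)/range(16)/' ft.py; python3 ft.py
python3 - <<'E'
from fit2 import *
c=load('last'); hsv,m=edges(c); s=status.state(); g=s['eef_pos']+[0,0,8]
o=[]
for row in range(240,322,8):
    x=np.flatnonzero(m[row,250:390])+250; o.append((row,x.min()-.5,x.max()+.5))
gb=cv2.cvtColor(c['pixels'],cv2.COLOR_RGB2GRAY).astype(int); 
for r in (205,215,225): print(r,gb[r,300:312],gb[r,330:342])
print('orange edge',m[225:245,318:323].argmax(0)+225); print('ball top',gb[183:196,320])
bs=[(205,305.3,335.3),(215,304.7,335.8),(225,304.2,336.2)]
# fit with ball: spring travel d unknown -> try travel 5
import fit2
for tr in (4,5,6):
  def mod(p,g0,tr=tr): return model(p,g0)
  f0=fit2.proj
  x,f=axis_fit(c,g,o,float(np.median(m[225:245,318:323].argmax(0)+225)-.5),bs,(320.4,188.4),0,(100,100)); print(x.round(2),f[-5:].round(1)); break
E
```

```text
23.8 F [-1.39  1.15  0.08] [0.39 0.56 0.33] P [546.33 130.85 164.1 ]
205 [142 143 136 108  70  66  80  89  98 104 106 112] [117 119 112 107 103  73  89 127 142 144 143 143]
215 [164 106 100 104 104  95  87  93 100 105 110 112] [122 118 116 111 103 127 174 171 170 169 170 170]
225 [111 104 108 110 101  91  87  97 102 107 109 113] [120 120 117 110 110 110 142 174 174 173 172 172]
orange edge [233 233 233 233 233]
ball top [157  99  62  61  61  59  66 121 155 115 106 124 127]
[17.57 -2.69  7.9  -0.51] [ 0.  -0.4 -0.1  0.1 -0. ]
```

```bash
python3 -c "
from cell import env,status
print(env.job_done()); print(status.state()['t'])"
```

```text
the job is handed in; nothing more can be done
None
the job is handed in; nothing more can be done
```

I finished the job and handed it in at about 24 s of the 48 s allowed. The probe is still held, with its tip in the red ring.

**What I did**
- **Tilting the probe:** I lifted the smaller probe out of its stand. The moves only turn the tool about its own downward axis, so I leaned the probe in the jaws by pushing its barrel gently (about 7 N) against the fixed stand block, in two goes.
- **Drawing the weld:** I set the tip on the yellow line and drew it 123 mm along the weld at about 4 cm/s, with about 2 N of push and no lift seen. I stopped at the ring and pushed in a little more for the reading.

**What my last checks showed**
- **Position:** the tip was centred in the ring in the wrist view to within about 1 mm, and inside the blue weld. I looked at this just before the final 1.7 mm push and not again afterwards.
- **Spring:** the force along the probe was about 2.35 N, which means 4.5 mm in. Counting the advance instead gives about 4.9 mm.

**What was off or disagreed**
- **Squareness:** I estimate the tilt at 18–19° against the 20° wanted, so it is 1–2° short of square. The estimates ranged from 17.6° (the last fit, made with the spring pushed in, which it did not allow for) to 20° from the push geometry.
- **Grip:** the probe has slid about 8 mm sideways in the pads, but it was firm.
- **Side force:** about 1 N along the weld remained at the tip after stopping.

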